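Unstack the sterilised tins onto their cooling plates

ROBOT

A 6-joint arm with a two-finger parallel gripper is mounted at the origin on a cart in front of the work surface, level with it; the furniture and walls round the work are solid. World frame = base frame: x ahead of the robot, y to its left, z up, the work surface at z = 0. Lengths are in m, angles in degrees, forces in N, time in s.
With the tool pointing down it reaches from about 0.4 to 0.825 m from the base axis. Payload 7 kg.
Tool frame: the origin (TCP) lies at the very end of the fingers, on their centre line; the grasp point (between the pads) lies 19 mm behind it; z points along the fingers, y is the line along which they close (so a half turn about z gives the same grasp; the last joint's range is limited). The gripper opens to 88 mm and grips with 3 to 60 N. Pads are 19 mm wide; open, the fingers measure 130 mm over their backs; the gripper's body (78 mm by 193 mm) begins 47 mm behind the grasp point.
Start: joints at [-55.342, 20.546, 0.682, 0, -70.136, -16.507], TCP at [0.21, -0.641, 0.227] pointing down, gripper open.
Joint ranges: [-176.03, 176.03], [-82.01, 121.73], [-58.28, 71.71], [-173.87, 95.51], [-174.79, -0.11], [-173.66, 173.66]. Speed limits (degrees/s): [136.94, 136.94, 172.46, 180, 180, 180].

INTERFACE

Orientations are given as [roll, pitch, yaw] about the fixed x, y, z axes, in that order (R = Rz(yaw) Ry(pitch) Rx(roll)).
In Python, from plant import r gives the robot as it stands. The module is installed in compiled form; this text tells all that it offers.
- The arm moves only by the tool jog_arm, never from a script. Its arguments are lists of equal length, an entry for each row: "travel": the shift along the tool's x, y, z each as a share of 50 cm, from -1 to 1, a list of three; "dr": the turn, a rotation vector about the tool's x, y, z each as a share of 360 degrees, from -1 to 1, a list of three; "claw": the opening, from 0 (shut) to 1 (fully open). A call has exactly 10 rows; each row is the pose to reach, as a shift and turn from the pose commanded when the call began, along the tool's axes at that moment, turning the shorter way round; what a row does not reach only later rows make up. A row lasts 1/8 s, in which the tool goes at most 62.5 mm and 10.7 degrees, less where a joint would pass 70% of its speed; a pose out of reach is approached as far as the arm can. A call with a number of a shift or a turn outside -1 to 1 is refused whole. A call with a gripper value outside its range is refused whole. The fingers move at their own pace and stop on an object; "newtons" is the grip in N (left out, the last holds). Time passes only in rows, so rows that repeat a pose let the fingers close, or fill a call up. It gives the time, the measured TCP pose, the force, the opening and the grip force at its end, in the units of the state.
- r.get_state(): the state, without advancing time (a new reading comes with each control period).
- r.capture(name): name is "scene" or "top"; returns a dict with "pixels" (384x512x3 uint8, red, green, blue), "range_z" (384x512 float32, m along the optical axis (not along the pixel's ray), 0 where there is no reading), "fx", "fy", "cx", "cy" (pixels), "dist_coeffs" ([k1, k2, p1, p2, k3] as OpenCV has them; the pictures are not rectified), "position" and "attitude" of the camera in the world. Camera axes: x right, y up, looking along -z (the intrinsics and any distortion apply to the point x, -y, -z); pixel columns grow to the right and rows downward; lengths in m; the calibration is good to about 2 mm. A picture is of the moment at which its call begins.
- r.close_job(): hands the job in; it is judged then, once.
Trained networks look in the newest picture that a camera, given by its name, has taken for a name from the list of things; names that differ only in an ending like _2 or _b are one class to them, and where a whole thing is asked for, a point or a joint stands for the part that bears it (a point fixed in the world has none). Each returns a list of dicts, best first, with "conf" (0 to 1); they miss things now and then, are a little off and sometimes report something else, mostly with a low value. They report only what shows in the picture. A call takes as long as a camera call. They do not tell look-alikes from the thing itself.
- r.boxes_of(name, camera): "extent" ([left, top, right, bottom] in pixels, round what is visible of it).
- r.regions_of(name, camera): "pixels" (384x512 bool, what is visible of it) and "extent" ([left, top, right, bottom] in pixels, round what is visible of it).
- r.tip_of(name, camera): "at" ([column, row] in pixels: a listed point, or the origin of a listed thing).
The state is a dict: "time_s": time; "joints": joint angles; "qd": joint speeds; "joint_torque": joint torques, N m; "tcp_pos": TCP position; "eef_rot": TCP orientation; "contact_force": force on the tool from outside, world axes, zero at the start; "moment": the same for the moment, N m; "gripper_width": finger opening in m; "gripper_force": force on a finger pad.
Only numpy, scipy, OpenCV 4.12 (cv2) and the standard library are available. Lean on these libraries where they do the work, as an engineer would, in place of code of your own. Each camera call takes 0.05 s, during which the arm holds its last target. There are 200 camera calls.

TASK

Take the stack of sterilised ware apart: set each of the three steel tins centred and flat on the cooling plate of its own length, squarely between the plate's end stops, and stand the small white cup in the middle of the round plate. Keep tins and cup upright all the time, and do not shift the nail brush or the bur block.

Things in the scene. Friction and masses are not known exactly. Their poses are not given: they have to be found in the camera images.
- long_tin: the long closed steel instrument tin, a plain loose box 120 mm long x 50 wide x 24 high, about 200 g, its lid fixed; bottom of the stack at the start. Origin: centre of the underside; x along its length, y across its width, z up
- middle_tin: the middle closed steel instrument tin, a plain loose box 90 mm long x 44 wide x 24 high, about 140 g, its lid fixed; second from below, on the long tin. Origin: centre of the underside; x along its length, y across its width, z up
- short_tin: the short closed steel instrument tin, a plain loose box 62 mm long x 38 wide x 24 high, about 90 g, its lid fixed; third from below, on the middle tin, under the cup. Origin: centre of the underside; x along its length, y across its width, z up
- cup: small white mixing cup (hourglass shape, widest at top), 42 mm diameter x 32 high, about 70 g; on top of the stack at the start. Origin: centre of the underside, z up
- long_plate: the long aluminium cooling plate, fixed, 142 x 62 mm, 4 mm thick, for the long tin: an upright end stop (4 mm thick, top 10 mm above the worktop) along each short end, 134 mm clear between the stops, the long sides open. Origin: centre of the underside on the worktop (tin stands at z = 4 mm); x along its length from stop to stop
- middle_plate: the middle aluminium cooling plate, fixed, 112 x 56 mm, 4 mm thick, for the middle tin: an upright end stop (4 mm thick, top 10 mm above the worktop) along each short end, 104 mm clear between the stops, the long sides open. Origin: centre of the underside on the worktop (tin stands at z = 4 mm); x along its length from stop to stop
- short_plate: the short aluminium cooling plate, fixed, 84 x 50 mm, 4 mm thick, for the short tin: an upright end stop (4 mm thick, top 10 mm above the worktop) along each short end, 76 mm clear between the stops, the long sides open. Origin: centre of the underside on the worktop (tin stands at z = 4 mm); x along its length from stop to stop
- round_plate: the round aluminium cooling plate, fixed, a flat disc 66 mm in diameter, 4 mm thick with an engraved ring, for the cup. Origin: centre of the underside on the worktop
- nail_brush: white nail brush, 36 x 98 x 32 mm high, loose, not part of the job. Origin: centre of the underside, y along its length
- bur_block: blue block with rotary bits, 36 x 92 x 51 mm high, loose, not part of the job. Origin: centre of the underside, y along its length
Not all that is in view belongs to the job. What is shaped like the cup but blue or brown is not meant.

How it is judged:
By the outcome, as a careful person would: the job done as asked, in the order asked, and still so for the second after the job is handed in, with the robot touching nothing.
It also fails if it takes over 125 s, if anything falls off the work surface, if the arm or the gripper's body presses on something with over 40 N, if the wrist force passes 120 N, or if a joint passes its speed limit or range.

## Working session

There is one attempt and no reset: what is moved stays moved. The work goes in short steps, Python scripts to look and compute and a tool call to move; the robot and the scene stay as the last step left them, time stands still between calls to the robot, and variables do not carry over. Pictures are saved under pics/ and viewed, at most 14 in all, crops included, and the job is handed in when it is done.

Besides the shell and the picture viewer there is one more tool, called as a command line: name --argument value ..., lists and objects as JSON in quotes. jog_arm: Moves the arm, as the interface text tells. Its arguments: {"type":"object","properties":{"travel":{"type":"array"},"dr":{"type":"array"},"claw":{"type":"array"},"newtons":{"type":"number"}},"required":["travel","dr","claw"]}

```bash
mkdir -p pics; ls; cat > h.py <<'E'
from plant import r
import numpy as np, cv2
from scipy.spatial.transform import Rotation as R
def cap(n,save=None):
    c=r.capture(n)
    if save: cv2.imwrite('pics/'+save,c['pixels'][:,:,::-1])
    return c
def rot(c):
    a=np.array(c['attitude'],float)
    return a if a.shape==(3,3) else (R.from_euler('xyz',a,degrees=True).as_matrix() if a.size==3 else None)
def cloud(c):
    K=np.array([[c['fx'],0,c['cx']],[0,c['fy'],c['cy']],[0,0,1.]])
    u,v=np.meshgrid(np.arange(512.),np.arange(384.))
    p=cv2.undistortPoints(np.stack([u,v],-1).reshape(-1,1,2),K,np.array(c['dist_coeffs'],float)).reshape(384,512,2)
    z=c['range_z']
    P=np.stack([p[...,0]*z,-p[...,1]*z,-z],-1)
    W=P@rot(c).T+np.array(c['position'])
    W[z==0]=np.nan
    return W
E
python3 - <<'E'
from h import *
for n in('scene','top'):
    c=cap(n,n+'1.png'); W=cloud(c)
    print(n,c['position'],c['attitude'],c['fx'],c['dist_coeffs'])
    for k in 'long_tin middle_tin short_tin cup long_plate middle_plate short_plate round_plate nail_brush bur_block'.split():
        for d in r.regions_of(k,n)[:3]:
            m=d['pixels']; q=W[m]; q=q[~np.isnan(q[:,0])]
            print(k,round(d['conf'],2),np.round(d['extent']),m.sum(),np.round(np.median(q,0),3) if len(q) else '', np.round(np.nanpercentile(q,98,axis=0),3) if len(q) else '')
print(r.get_state())
E
```

```text
pics
scene [1.18056829 0.15811876 0.64232416] [48.14251905 -0.76351479 96.43816091] 434.71218398908115 [-0.01213838  0.          0.          0.          0.        ]
long_tin 0.76 [272. 217. 301. 273.] 520 [0.684 0.162 0.021] [0.691 0.189 0.045]
middle_tin 0.95 [270. 216. 301. 262.] 397 [0.674 0.164 0.044] [0.677 0.188 0.051]
middle_tin 0.73 [279. 204. 299. 231.] 527 [0.631 0.166 0.091] [0.651 0.185 0.104]
short_tin 0.82 [276. 217. 303. 246.] 395 [0.661 0.165 0.069] [0.668 0.187 0.073]
short_tin 0.61 [224. 163. 257. 204.] 939 [0.459 0.055 0.003] [0.514 0.083 0.009]
cup 0.79 [222. 262. 245. 288.] 487 [0.717 0.077 0.019] [0.736 0.094 0.032]
cup 0.69 [280. 201. 301. 230.] 475 [0.632 0.166 0.091] [0.651 0.183 0.103]
cup 0.56 [163. 211. 186. 248.] 698 [ 0.638 -0.05   0.022] [ 0.672 -0.035  0.032]
long_plate 0.77 [269. 163. 306. 210.] 1080 [0.453 0.151 0.003] [0.52  0.188 0.009]
middle_plate 0.62 [223. 166. 258. 203.] 965 [0.461 0.055 0.003] [0.514 0.083 0.009]
short_plate 0.75 [182. 166. 208. 193.] 612 [ 0.459 -0.053  0.003] [ 0.502 -0.027  0.009]
round_plate 0.79 [215. 227. 250. 254.] 711
[... 1585 characters left out ...]
0.3   0.048]
{'time_s': 1.1, 'joints': array([-5.53429608e+01,  2.05449825e+01,  6.82754517e-01, -1.12348743e-03,
       -7.01344929e+01, -1.65082161e+01]), 'qd': array([-0.10914452, -0.05475969,  0.03042147,  0.14503708, -0.02291045,
        0.02032792]), 'joint_torque': array([ 1.99630576e-04, -5.82402921e+01,  2.93298107e+01,  7.00234741e+00,
        1.23145341e-02, -1.44453486e-05]), 'tcp_pos': array([ 0.21025767, -0.64140779,  0.22657932]), 'eef_rot': array([-1.79997156e+02,  1.94486318e-03, -1.61851559e+02]), 'contact_force': array([0.8329919 , 0.54565537, 0.42387003]), 'moment': array([-0.0216253 , -0.00860707, -0.00803334]), 'gripper_force': 0.0, 'gripper_width': 0.08736405500042446}
```

View images.

```bash
python3 - <<'E'
import cv2
a=cv2.imread('pics/scene1.png');b=cv2.imread('pics/top1.png')
cv2.imwrite('pics/c1.png',cv2.resize(a[150:310,140:380],None,fx=3.3,fy=3.3,interpolation=2))
cv2.imwrite('pics/c2.png',cv2.resize(b[90:290,150:350],None,fx=3,fy=3,interpolation=2))
E
```

```text
(no output)
```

View pics/c1.png

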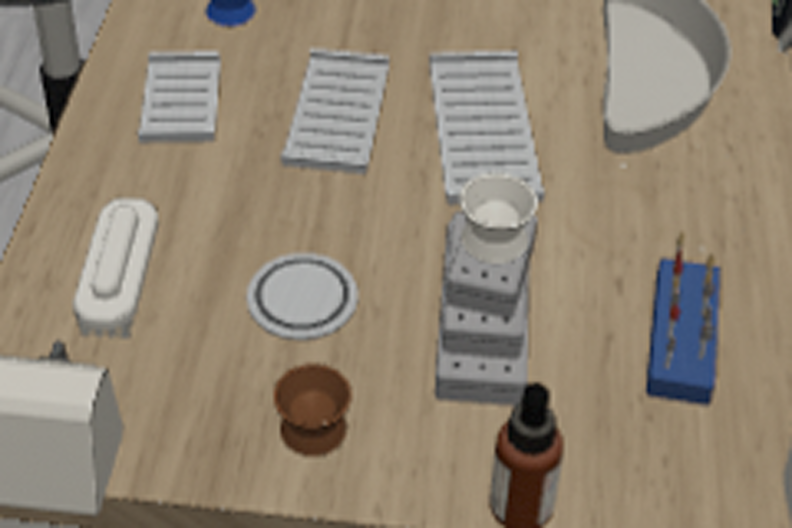

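View pics/c2.png

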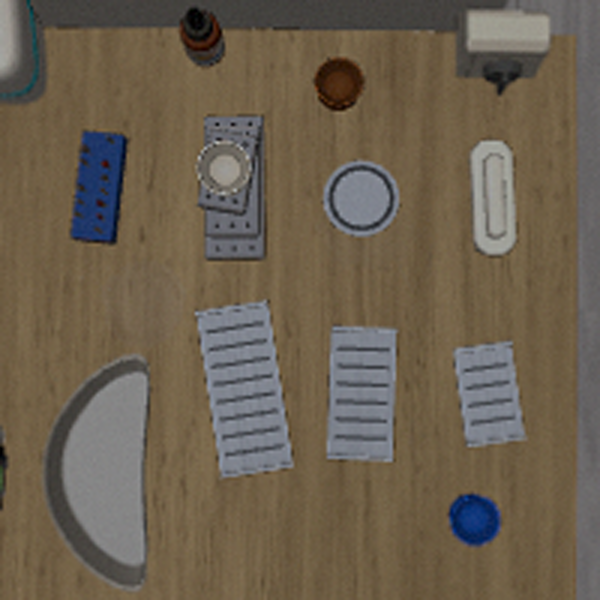

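View pics/scene1.png

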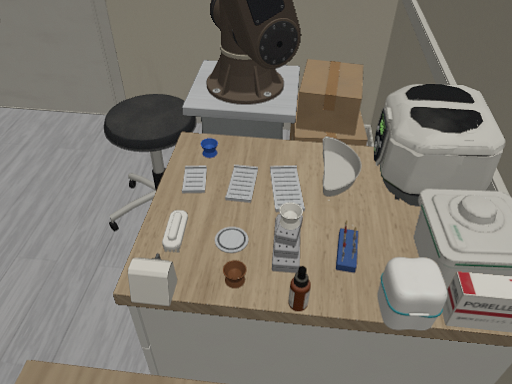

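The crops show the white cup on top of the stack at scene (290,212) / top (226,146). The look-alikes are the brown cup at scene (234,274) / top (262,120) and the blue cup at scene (209,148) / top (307,262). I choose the white one on the stack, and the crops confirm it. Next I'll fit the poses.

```bash
cat >> h.py <<'E'
from scipy.optimize import minimize
def proj(c,P):
    K=np.array([[c['fx'],0,c['cx']],[0,c['fy'],c['cy']],[0,0,1.]])
    p=(np.asarray(P)-c['position'])@rot(c); p=p*[1,-1,-1]
    return cv2.projectPoints(p,np.zeros(3),np.zeros(3),K,np.array(c['dist_coeffs'],float))[0][:,0]
S=8
def render(c,parts,q):
    im=np.zeros((384,512),np.uint8)
    cs,sn=np.cos(q[2]),np.sin(q[2])
    for pts in parts:
        w=np.c_[q[0]+pts[:,0]*cs-pts[:,1]*sn,q[1]+pts[:,0]*sn+pts[:,1]*cs,pts[:,2]]
        h=cv2.convexHull((proj(c,w)*256).astype(np.int32))
        cv2.fillConvexPoly(im,h,255,cv2.LINE_AA,8)
    return im/255.
def box(L,Wd,z0,z1,x0=0):
    return np.array([[x0+a*L/2,b*Wd/2,z] for a in(-1,1) for b in(-1,1) for z in(z0,z1)])
def plate(L,Wd): return [box(L,Wd,0,.004),box(.004,Wd,0,.010,L/2-.002),box(.004,Wd,0,.010,-L/2+.002)]
def disc(d,z0,z1):
    t=np.linspace(0,2*np.pi,48,endpoint=False)
    return [np.r_[np.c_[d/2*np.cos(t),d/2*np.sin(t),t*0+z0],np.c_[d/2*np.cos(t),d/2*np.sin(t),t*0+z1]]]
def fit(cms,parts,q0):
    f=lambda q:sum(((cv2.GaussianBlur(render(c,parts,q),(0,0),1)-cv2.GaussianBlur(m.astype(float),(0,0),1))**2).sum() for c,m in cms)
    s=minimize(f,q0,method='Nelder-Mead',options=dict(initial_simplex=np.array(q0)+np.array([[0,0,0],[.006,0,0],[0,.006,0],[0,0,.08]]),xatol=1e-5,fatol=.01))
    q=s.x; return np.round([q[0]*1e3,q[1]*1e3,np.degrees(q[2])],1),round(s.fun/sum(m.sum() for _,m in cms),3)
PL=dict(long_plate=(plate(.142,.062),(.457,.154,0.1)),middle_plate=(plate(.112,.056),(.457,.055,0)),short_plate=(plate(.084,.050),(.457,-.054,.1)),round_plate=(disc(.066,0,.004),(.624,.056,0)))
def best(k,n,near):
    W=None
    for d in r.regions_of(k,n): yield d
E
python3 - <<'E'
from h import *
C={n:cap(n) for n in('scene','top')}
for k,(parts,q0) in PL.items():
    M=[]
    for n in C:
        ds=r.regions_of(k,n)
        ds=[d for d in ds if (render(C[n],parts,q0)*d['pixels']).sum()>.5*d['pixels'].sum()]
        if ds:
            M.append((C[n],ds[0]['pixels'])); print(k,n,*fit(M[-1:],parts,q0))
    print(k,'both',*fit(M,parts,q0))
for n in C:
    W=cloud(C[n]); 
    s=(W[...,0]>.57)&(W[...,0]<.72)&(W[...,1]>.12)&(W[...,1]<.22)
    t=W[s]; 
    for zz,k in((.024,'long'),(.048,'mid'),(.072,'short'),(.104,'cup')):
        q=t[abs(t[:,2]-zz)<.005]
        if len(q)>5: print(n,k,len(q),cv2.minAreaRect((q[:,:2]*1e3).astype(np.float32)),np.median(q[:,2]))
    b=W[(W[...,0]>.68)&(W[...,0]<.85)&(W[...,1]>.12)&(W[...,1]<.25)&(W[...,2]>.03)]
    print('bottle',np.percentile(b,2,axis=0),np.percentile(b,98,axis=0))
    b=W[(W[...,0]>.5)&(W[...,0]<.7)&(W[...,1]>.24)&(W[...,1]<.32)&(W[...,2]>.03)]
    print('bur',b.min(0),b.max(0))
E
```

```text
long_plate scene [450.2 152.3   9.7] 0.178
long_plate top [458.5 153.6   9.4] 0.052
long_plate both [457.1 153.3   9.3] 0.114
middle_plate scene [459.5  55.3  -1.5] 0.023
middle_plate top [456.3  52.8  -2.1] 0.02
middle_plate both [457.2  54.   -1.7] 0.03
short_plate scene [458.5 -52.7   9.3] 0.038
short_plate top [457.3 -56.   10. ] 0.068
short_plate both [457.2 -54.1   9.2] 0.062
round_plate scene [ 6.244e+02  5.650e+01 -2.000e-01] 0.049
round_plate top [621.6  55.7   0.7] 0.05
round_plate both [622.9  56.2   1.1] 0.055
scene long 330 ((630.2362670898438, 164.166015625), (120.37940979003906, 49.9343376159668), 1.2409476041793823) 0.02242626887040089
scene mid 264 ((633.8934936523438, 165.0746612548828), (87.45565032958984, 46.40376663208008), 0.2344694882631302) 0.04674391692627
scene short 296 ((637.3335571289062, 166.1227569580078), (37.73921203613281, 59.73162078857422), 79.1681137084961) 0.07074871525787851
scene cup 127 ((632.5521850585938, 165.89120483398438), (40.73940658569336, 40.627197265625), 2.0819613933563232) 0.10233206941257655
bottle [0.7478774  0.17595898 0.03224513] [0.76893314 0.20636156 0.09830082]
bur [0.58904815 0.26429557 0.03081858] [0.66811325 0.29258705 0.0488667 ]
top long 231 ((628.6134643554688, 163.1715545654297), (114.30834197998047, 48.044227600097656), 0.8110232353210449) 0.024521051041411446
top mid 257 ((628.681640625, 161.4466094970703), (88.83378601074219, 41.63420486450195), 0.8773830533027649) 0.04843441148739103
top short 176 ((633.02734375, 164.908447265625), (38.05527877807617, 62.1441535949707), 80.840576171875) 0.07266291940374825
top cup 111 ((630.4137573242188, 165.13424682617188), (40.01971435546875, 40.33678436279297), 63.100948333740234) 0.10385906208892492
bottle [0.73417617 0.17491747 0.03225149] [0.7607409  0.20496945 0.10091626]
bur [0.58773462 0.26484161 0.03117692] [0.66560376 0.29014143 0.05099986]
```

```bash
cat >> h.py <<'E'
def go(*wps):
    """each wp [x,y,z,yaw] mm/deg, printed relative to the pose now and to the preceding waypoint"""
    s=r.get_state(); p=np.array(s['tcp_pos'])*1e3; y=s['eef_rot'][2]
    print('now',np.round(p,1),np.round(s['eef_rot'],1),round(s['time_s'],1),'w',round(s['gripper_width']*1e3,1),'F',np.round(s['contact_force'],1))
    p0,y0=p,y
    def rel(p,y,w):
        a=np.radians(y); d=np.array(w[:3])-p
        t=[d[0]*np.cos(a)+d[1]*np.sin(a),d[0]*np.sin(a)-d[1]*np.cos(a),-d[2]]
        return np.round(np.array(t)/500,4).tolist(),round(-((w[3]-y+180)%360-180)/360,4)
    for w in wps:
        print(w,'fromnow',rel(p0,y0,w),'fromprev',rel(p,y,w)); p,y=np.array(w[:3]),w[3]
E
python3 - <<'E'
from h import *
go([450,-200,220,-180],[631.5,165.5,170,-180],[631.5,165.5,81,-180])
E
```

```text
now [ 210.2 -641.4  226.6] [ 180.    -0.  -161.8] 1.6 w 87.6 F [0.2 0.5 0.5]
[450, -200, 220, -180] fromnow ([-0.7307, 0.6894, 0.0131], np.float64(0.0504)) fromprev ([-0.7307, 0.6894, 0.0131], np.float64(0.0504))
[631.5, 165.5, 170, -180] fromnow ([-1.3034, 1.271, 0.1131], np.float64(0.0504)) fromprev ([-0.363, 0.731, 0.1], 0.0)
[631.5, 165.5, 81, -180] fromnow ([-1.3034, 1.271, 0.2911], np.float64(0.0504)) fromprev ([-0.0, 0.0, 0.178], 0.0)
```

jog_arm --travel '[[-0.731,0.689,0.013],[-0.731,0.689,0.013],[-0.731,0.689,0.013],[-0.731,0.689,0.013],[-0.731,0.689,0.013],[-0.731,0.689,0.013],[-0.731,0.689,0.013],[-0.731,0.689,0.013],[-0.731,0.689,0.013],[-0.731,0.689,0.013]]' --dr '[[0,0,0.0504],[0,0,0.0504],[0,0,0.0504],[0,0,0.0504],[0,0,0.0504],[0,0,0.0504],[0,0,0.0504],[0,0,0.0504],[0,0,0.0504],[0,0,0.0504]]' --claw '[1,1,1,1,1,1,1,1,1,1]' --newtons 15

```text
time_s: 2.85
tcp_pos: [0.4503, -0.1998, 0.2201]
eef_rot: [-180.0, -0.0, -179.9]
contact_force: [-0.4, -0.3, -0.4]
gripper_width: 0.0879
gripper_force: 0.0
```

```bash
python3 - <<'E'
from h import *
go([631.5,165.5,170,-180],[631.5,165.5,81,-180])
E
```

```text
now [ 450.3 -199.8  220.1] [-180.    -0.  -179.9] 2.9 w 87.9 F [-0.4 -0.3 -0.4]
[631.5, 165.5, 170, -180] fromnow ([-0.3636, 0.73, 0.1003], np.float64(0.0003)) fromprev ([-0.3636, 0.73, 0.1003], np.float64(0.0003))
[631.5, 165.5, 81, -180] fromnow ([-0.3636, 0.73, 0.2783], np.float64(0.0003)) fromprev ([-0.0, 0.0, 0.178], 0.0)
```

jog_arm --travel '[[-0.363,0.731,0.1],[-0.363,0.731,0.1],[-0.363,0.731,0.1],[-0.363,0.731,0.1],[-0.363,0.731,0.1],[-0.363,0.731,0.1],[-0.363,0.731,0.1],[-0.363,0.731,0.1],[-0.363,0.731,0.1],[-0.363,0.731,0.1]]' --dr '[[0,0,0],[0,0,0],[0,0,0],[0,0,0],[0,0,0],[0,0,0],[0,0,0],[0,0,0],[0,0,0],[0,0,0]]' --claw '[1,1,1,1,1,1,1,1,1,1]'

```text
time_s: 4.1
tcp_pos: [0.6316, 0.1636, 0.1705]
eef_rot: [180.0, 0.0, 179.9]
contact_force: [0.1, -1.1, -0.8]
gripper_width: 0.0879
gripper_force: 0.0
```

jog_arm --travel '[[0,0,0.06],[0,0,0.12],[0,0,0.178],[0,0,0.178],[0,0,0.178],[0,0,0.178],[0,0,0.178],[0,0,0.178],[0,0,0.178],[0,0,0.178]]' --dr '[[0,0,0],[0,0,0],[0,0,0],[0,0,0],[0,0,0],[0,0,0],[0,0,0],[0,0,0],[0,0,0],[0,0,0]]' --claw '[1,1,1,1,0.65,0.6,0.56,0.53,0.53,0.53]'

```text
time_s: 5.35
tcp_pos: [0.6317, 0.1654, 0.0811]
eef_rot: [-180.0, -0.0, -180.0]
contact_force: [-0.2, -0.7, 0.2]
gripper_width: 0.0466
gripper_force: 0.0
```

```bash
python3 - <<'E'
from h import *
go([631.5,165.5,81,-180])
a=cap('scene')['pixels'];b=cap('top')['pixels']
im=np.hstack([cv2.resize(a[180:300,210:340],(433,400)),cv2.resize(b[100:200,180:270],(360,400))])
cv2.imwrite('pics/g1.png',im[:,:,::-1])
E
```

```text
now [631.7 165.4  81.1] [-180.   -0. -180.] 5.3 w 46.6 F [-0.2 -0.7  0.2]
[631.5, 165.5, 81, -180] fromnow ([0.0004, 0.0002, 0.0001], np.float64(0.0)) fromprev ([0.0004, 0.0002, 0.0001], np.float64(0.0))
```

View pics/g1.png

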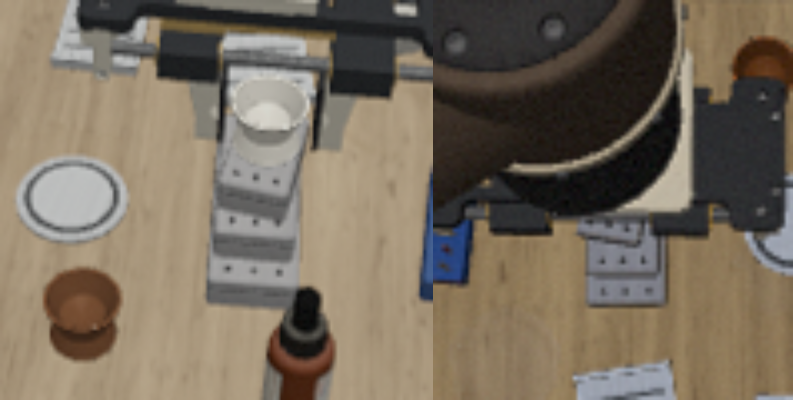

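The gripper straddles the white cup (crop 270,110), with its wide body along the closing line and clear of the bottle. I'll close and lift.

jog_arm --travel '[[0,0,0],[0,0,0],[0,0,0],[0,0,0],[0,0,-0.02],[0,0,-0.05],[0,0,-0.1],[0,0,-0.1],[0,0,-0.1],[0,0,-0.1]]' --dr '[[0,0,0],[0,0,0],[0,0,0],[0,0,0],[0,0,0],[0,0,0],[0,0,0],[0,0,0],[0,0,0],[0,0,0]]' --claw '[0.4,0.3,0.3,0.3,0.3,0.3,0.3,0.3,0.3,0.3]'

```text
time_s: 6.7
tcp_pos: [0.6313, 0.1652, 0.1305]
eef_rot: [-180.0, -0.1, 180.0]
contact_force: [-0.3, -0.4, -0.3]
gripper_width: 0.04
gripper_force: 15.0
```

```bash
python3 - <<'E'
from h import *
go([623,56.1,131,-180],[623,56.1,13.5,-180])
c=cap('scene');a=c['pixels'];W=cloud(c)
for d in r.regions_of('cup','scene')[:3]:
    q=W[d['pixels']];print(d['extent'],d['conf'],np.nanmin(q,0),np.nanmax(q,0))
cv2.imwrite('pics/g2.png',cv2.resize(a[150:300,180:340],(640,600))[:,:,::-1])
E
```

```text
now [631.3 165.2 130.5] [-1.8e+02 -1.0e-01  1.8e+02] 6.7 w 40.0 F [-0.3 -0.4 -0.3]
[623, 56.1, 131, -180] fromnow ([0.0165, -0.2181, -0.001], np.float64(-0.0)) fromprev ([0.0165, -0.2181, -0.001], np.float64(-0.0))
[623, 56.1, 13.5, -180] fromnow ([0.0165, -0.2181, 0.234], np.float64(-0.0)) fromprev ([-0.0, 0.0, 0.235], 0.0)
[279.8, 184.1, 305.4, 211.0] 0.97 [4.34511000e-01 1.43722120e-01 5.68197529e-05] [0.65269437 0.18544577 0.15850343]
[221.0, 259.2, 245.9, 289.7] 0.74 [ 0.67067402  0.05240046 -0.00299533] [0.73794678 0.09776683 0.03274124]
[201.1, 136.4, 218.0, 158.6] 0.57 [ 0.32138342 -0.05558156 -0.00268204] [ 0.37683719 -0.01737132  0.03214628]
```

View pics/g2.png

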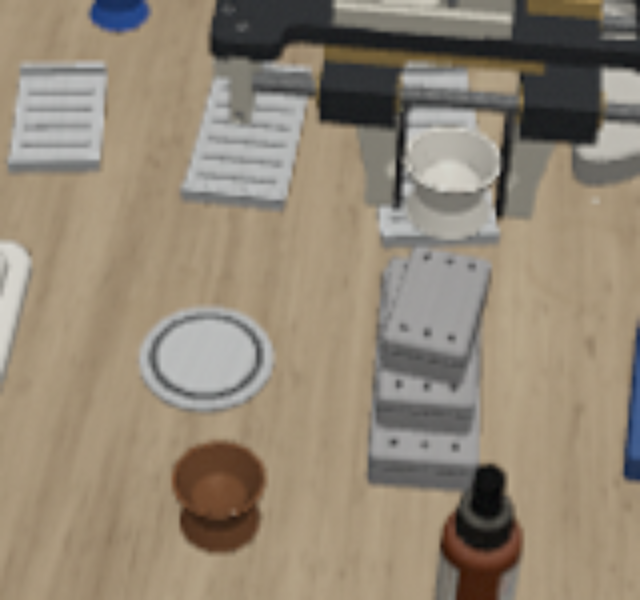

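The cup is held upright (crop 450,185), clear of the short tin (430,300). Next is the round plate.

jog_arm --travel '[[0.002,-0.03,0],[0.005,-0.08,0],[0.01,-0.14,0],[0.015,-0.19,0],[0.017,-0.218,0],[0.017,-0.218,0],[0.017,-0.218,0.03],[0.017,-0.218,0.08],[0.017,-0.218,0.13],[0.017,-0.218,0.17]]' --dr '[[0,0,0],[0,0,0],[0,0,0],[0,0,0],[0,0,0],[0,0,0],[0,0,0],[0,0,0],[0,0,0],[0,0,0]]' --claw '[0.3,0.3,0.3,0.3,0.3,0.3,0.3,0.3,0.3,0.3]'

```text
time_s: 8.05
tcp_pos: [0.6225, 0.057, 0.0438]
eef_rot: [-180.0, -0.1, -179.9]
contact_force: [0.0, -0.3, -0.3]
gripper_width: 0.04
gripper_force: 15.0
```

jog_arm --travel '[[0,0,0.03],[0,0,0.05],[0,0,0.06],[0,0,0.064],[0,0,0.065],[0,0,0.065],[0,0,0.065],[0,0,0.065],[0,0,0.065],[0,0,0.065]]' --dr '[[0,0,0],[0,0,0],[0,0,0],[0,0,0],[0,0,0],[0,0,0],[0,0,0],[0,0,0],[0,0,0],[0,0,0]]' --claw '[0.3,0.3,0.3,0.3,0.3,0.3,0.3,0.3,0.3,0.3]'

```text
time_s: 9.3
tcp_pos: [0.6232, 0.0563, 0.0136]
eef_rot: [180.0, 0.0, -180.0]
contact_force: [-0.9, -0.1, -0.7]
gripper_width: 0.0395
gripper_force: 15.0
```

```bash
python3 - <<'E'
from h import *
go([623,56.1,13,-180])
for n in ('scene','top'):
    W=cloud(cap(n)); q=W[(abs(W[...,0]-.623)<.03)&(abs(W[...,1]-.056)<.028)&(W[...,2]>.029)&(W[...,2]<.045)]
    if len(q)>5: print(n,len(q),cv2.minAreaRect((q[:,:2]*1e3).astype(np.float32)),np.median(q[:,2]))
E
```

```text
now [623.2  56.3  13.6] [ 180.    0. -180.] 9.3 w 39.5 F [-0.9 -0.1 -0.7]
[623, 56.1, 13, -180] fromnow ([0.0005, -0.0005, 0.0012], np.float64(0.0)) fromprev ([0.0005, -0.0005, 0.0012], np.float64(0.0))
scene 205 ((624.2203369140625, 59.137882232666016), (53.613250732421875, 40.716331481933594), 74.51525115966797) 0.033830119077342236
```

jog_arm --travel '[[0,0,0.001],[0,0,0.001],[0,0,0.001],[0,0,0.001],[0,0,0.001],[0,0,-0.02],[0,0,-0.06],[0,0,-0.12],[0,0,-0.24],[0,0,-0.34]]' --dr '[[0,0,0],[0,0,0],[0,0,0],[0,0,0],[0,0,0],[0,0,0],[0,0,0],[0,0,0],[0,0,0],[0,0,0]]' --claw '[0.3,0.5,0.58,0.62,0.62,0.62,0.62,0.62,0.62,0.62]' --newtons 25

```text
time_s: 10.65
tcp_pos: [0.6234, 0.0563, 0.1867]
eef_rot: [180.0, 0.1, -180.0]
contact_force: [0.9, 0.1, 0.2]
gripper_width: 0.0541
gripper_force: 0.0
```

jog_arm --travel '[[0.4,-0.1,-0.1],[0.4,-0.3,-0.1],[0.4,-0.3,-0.1],[0.4,-0.3,-0.1],[0.4,-0.3,-0.1],[0.4,-0.3,-0.1],[0.4,-0.3,-0.1],[0.4,-0.3,-0.1],[0.4,-0.3,-0.1],[0.4,-0.3,-0.1]]' --dr '[[0,0,0],[0,0,0],[0,0,0],[0,0,0],[0,0,0],[0,0,0],[0,0,0],[0,0,0],[0,0,0],[0,0,0]]' --claw '[0.9,0.9,0.9,0.9,0.9,0.9,0.9,0.9,0.9,0.9]'

```text
time_s: 11.9
tcp_pos: [0.4234, -0.0934, 0.2332]
eef_rot: [-180.0, -0.0, -180.0]
contact_force: [-0.4, 0.2, 0.3]
gripper_width: 0.0793
gripper_force: 0.0
```

```bash
cat >> h.py <<'E'
def rects(W,box,zs,tol=.005,n=''):
    t=W[(W[...,0]>box[0])&(W[...,0]<box[1])&(W[...,1]>box[2])&(W[...,1]<box[3])]
    for z in zs:
        q=t[abs(t[:,2]-z)<tol]
        if len(q)>5:
            (x,y),(a,b),g=cv2.minAreaRect((q[:,:2]*1e3).astype(np.float32))
            if a<b: a,b,g=b,a,g-90
            g=(g+90)%180-90
            print(n,z,len(q),'c',round(x,1),round(y,1),'LxW',round(a,1),round(b,1),'yaw',round(g,1),'z',round(float(np.median(q[:,2]))*1e3,1))
E
python3 - <<'E'
from h import *
C={n:cap(n) for n in('scene','top')}
for n in C:
    W=cloud(C[n])
    rects(W,(.57,.67,.02,.09),(.036,),n=n)
    rects(W,(.56,.71,.12,.21),(.072,.048,.024),n=n)
    rects(W,(.37,.55,.11,.20),(.004,.010),.002,n=n+'LP')
    rects(W,(.37,.55,.01,.095),(.004,.010),.002,n=n+'MP')
    rects(W,(.38,.53,-.1,-.01),(.004,.010),.002,n=n+'SP')
    ds=[d for d in r.regions_of('short_tin',n)]
    for d in ds:
        q=W[d['pixels']]
        if np.nanpercentile(q[:,2],90)>.06: print(n,'tin fit',*fit([(C[n],d['pixels'])],[box(.062,.038,.048,.072)],(.635,.165,-.17)))
E
```

```text
scene 0.036 114 c 623.4 57.8 LxW 41.3 40.1 yaw 7.8 z 34.0
scene 0.072 536 c 635.5 166.0 LxW 63.2 38.1 yaw -9.5 z 70.8
scene 0.048 272 c 632.8 165.0 LxW 88.4 46.3 yaw 0.2 z 46.8
scene 0.024 332 c 631.2 164.2 LxW 117.6 49.9 yaw 1.3 z 22.7
sceneLP 0.004 894 c 459.9 166.3 LxW 143.1 85.4 yaw 9.3 z 3.3
sceneLP 0.01 69 c 461.5 155.1 LxW 143.9 58.9 yaw 9.2 z 9.0
sceneMP 0.004 618 c 474.6 56.6 LxW 144.9 59.8 yaw -1.0 z 3.3
sceneMP 0.01 53 c 459.0 54.5 LxW 112.9 54.7 yaw -2.1 z 9.0
sceneSP 0.004 389 c 448.2 -54.6 LxW 138.6 52.0 yaw 11.1 z 3.2
sceneSP 0.01 55 c 459.5 -52.5 LxW 86.1 46.2 yaw 9.7 z 8.8
top 0.036 95 c 621.6 57.1 LxW 40.1 39.7 yaw 0.2 z 35.4
top 0.072 415 c 633.0 165.0 LxW 61.5 38.0 yaw -9.5 z 72.8
top 0.048 254 c 628.7 161.4 LxW 88.9 41.8 yaw 1.1 z 48.3
top 0.024 257 c 626.5 163.1 LxW 118.4 48.1 yaw 1.0 z 24.8
topLP 0.004 1224 c 459.4 154.5 LxW 177.9 89.3 yaw 0.7 z 4.1
topLP 0.01 91 c 458.6 152.5 LxW 142.3 59.2 yaw 10.1 z 9.6
topMP 0.004 991 c 460.5 52.6 LxW 178.2 84.2 yaw 0.5 z 3.9
topMP 0.01 77 c 455.8 52.9 LxW 111.8 55.8 yaw -0.7 z 9.8
topSP 0.004 598 c 455.4 -54.5 LxW 146.9 88.9 yaw -0.7 z 3.6
topSP 0.01 39 c 457.0 -54.1 LxW 82.6 49.0 yaw 8.5 z 9.4
top tin fit [633.  165.9  -7.9] 0.097
```

```bash
python3 - <<'E'
from h import *
go([634.2,165.5,140,170.5],[634.2,165.5,54,170.5],[634.2,165.5,114,170.5],[458.1,-53.8,114,-170.5],[458.1,-53.8,10.5,-170.5])
E
```

```text
now [423.3 -93.6 233.5] [-180.   -0. -180.] 12.1 w 79.1 F [ 0.2 -0.   0.1]
[634.2, 165.5, 140, 170.5] fromnow ([-0.4219, 0.5182, 0.187], np.float64(0.0264)) fromprev ([-0.4219, 0.5182, 0.187], np.float64(0.0264))
[634.2, 165.5, 54, 170.5] fromnow ([-0.4219, 0.5182, 0.359], np.float64(0.0264)) fromprev ([0.0, 0.0, 0.172], -0.0)
[634.2, 165.5, 114, 170.5] fromnow ([-0.4219, 0.5182, 0.239], np.float64(0.0264)) fromprev ([0.0, 0.0, -0.12], -0.0)
[458.1, -53.8, 114, -170.5] fromnow ([-0.0697, 0.0796, 0.239], np.float64(-0.0264)) fromprev ([0.275, -0.4907, -0.0], -0.0528)
[458.1, -53.8, 10.5, -170.5] fromnow ([-0.0697, 0.0796, 0.446], np.float64(-0.0264)) fromprev ([-0.0, 0.0, 0.207], -0.0)
```

jog_arm --travel '[[-0.422,0.518,0.1],[-0.422,0.518,0.1],[-0.422,0.518,0.1],[-0.422,0.518,0.1],[-0.422,0.518,0.187],[-0.422,0.518,0.187],[-0.422,0.518,0.187],[-0.422,0.518,0.187],[-0.422,0.518,0.187],[-0.422,0.518,0.187]]' --dr '[[0,0,0.0264],[0,0,0.0264],[0,0,0.0264],[0,0,0.0264],[0,0,0.0264],[0,0,0.0264],[0,0,0.0264],[0,0,0.0264],[0,0,0.0264],[0,0,0.0264]]' --claw '[0.8,0.8,0.8,0.8,0.8,0.8,0.8,0.8,0.8,0.8]'

```text
time_s: 13.35
tcp_pos: [0.6343, 0.1649, 0.1413]
eef_rot: [179.9, 0.1, 170.5]
contact_force: [-0.7, 0.4, -0.9]
gripper_width: 0.0701
gripper_force: 0.0
```

jog_arm --travel '[[0,0,0.06],[0,0,0.12],[0,0,0.16],[0,0,0.172],[0,0,0.172],[0,0,0.172],[0,0,0.172],[0,0,0.172],[0,0,0.172],[0,0,0.172]]' --dr '[[0,0,0],[0,0,0],[0,0,0],[0,0,0],[0,0,0],[0,0,0],[0,0,0],[0,0,0],[0,0,0],[0,0,0]]' --claw '[0.8,0.8,0.7,0.6,0.55,0.52,0.49,0.46,0.46,0.46]'

```text
time_s: 14.6
tcp_pos: [0.6342, 0.1654, 0.0541]
eef_rot: [180.0, 0.0, 170.5]
contact_force: [0.0, 0.4, -0.6]
gripper_width: 0.0404
gripper_force: 0.0
```

jog_arm --travel '[[0,0,0],[0,0,0],[0,0,0],[0,0,0],[0,0,-0.01],[0,0,-0.03],[0,0,-0.07],[0,0,-0.12],[0,0,-0.12],[0,0,-0.12]]' --dr '[[0,0,0],[0,0,0],[0,0,0],[0,0,0],[0,0,0],[0,0,0],[0,0,0],[0,0,0],[0,0,0],[0,0,0]]' --claw '[0.4,0.3,0.3,0.3,0.3,0.3,0.3,0.3,0.3,0.3]'

```text
time_s: 15.85
tcp_pos: [0.6339, 0.1653, 0.114]
eef_rot: [180.0, -0.0, 170.5]
contact_force: [0.2, 0.6, -1.3]
gripper_width: 0.0377
gripper_force: 25.0
```

```bash
python3 - <<'E'
from h import *
go([458.1,-53.8,114,-170.5],[458.1,-53.8,10.5,-170.5])
for n in ('scene',):
    c=cap(n);W=cloud(c)
    rects(W,(.58,.69,.12,.21),(.132,),n=n)
    rects(W,(.56,.71,.12,.21),(.048,.024),n=n)
cv2.imwrite('pics/g3.png',cv2.resize(c['pixels'][150:300,180:340],(640,600))[:,:,::-1])
E
```

```text
now [633.9 165.3 114. ] [180.   -0.  170.5] 15.8 w 37.7 F [ 0.2  0.6 -1.3]
[458.1, -53.8, 114, -170.5] fromnow ([0.2744, -0.4903, 0.0001], np.float64(-0.0528)) fromprev ([0.2744, -0.4903, 0.0001], np.float64(-0.0528))
[458.1, -53.8, 10.5, -170.5] fromnow ([0.2744, -0.4903, 0.2071], np.float64(-0.0528)) fromprev ([-0.0, 0.0, 0.207], -0.0)
scene 0.132 634 c 638.2 170.0 LxW 65.4 63.3 yaw -31.9 z 131.0
scene 0.048 716 c 637.7 163.8 LxW 77.9 43.9 yaw 0.6 z 46.8
scene 0.024 338 c 631.2 164.2 LxW 118.5 49.8 yaw 1.2 z 22.7
```

View pics/g3.png

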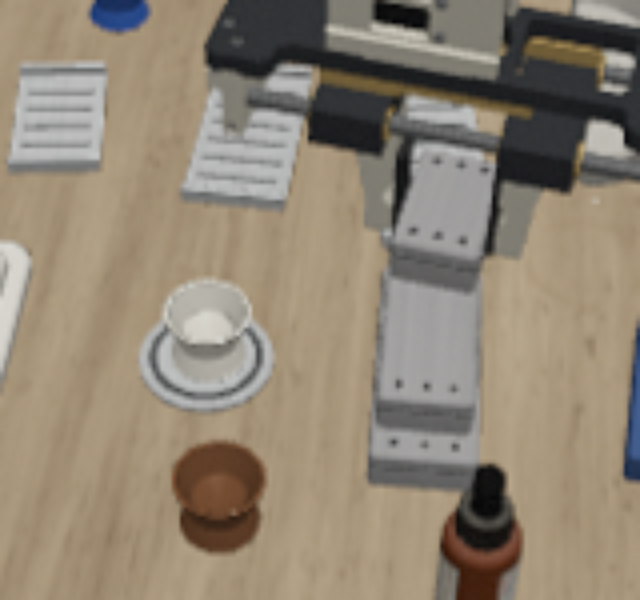

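The short tin is held level (crop 445,200). The cup stands on the round plate (205,330). Next, the short plate.

jog_arm --travel '[[0.015,-0.03,0],[0.05,-0.09,0],[0.09,-0.16,0],[0.13,-0.23,0],[0.17,-0.3,0],[0.21,-0.37,0],[0.24,-0.43,0],[0.265,-0.475,0],[0.275,-0.49,0],[0.275,-0.49,0]]' --dr '[[0,0,-0.003],[0,0,-0.01],[0,0,-0.018],[0,0,-0.026],[0,0,-0.034],[0,0,-0.042],[0,0,-0.048],[0,0,-0.0528],[0,0,-0.0528],[0,0,-0.0528]]' --claw '[0.3,0.3,0.3,0.3,0.3,0.3,0.3,0.3,0.3,0.3]'

```text
time_s: 17.15
tcp_pos: [0.4578, -0.054, 0.114]
eef_rot: [180.0, 0.0, -170.5]
contact_force: [0.2, -0.5, -1.6]
gripper_width: 0.0378
gripper_force: 25.0
```

jog_arm --travel '[[0,0,0.03],[0,0,0.07],[0,0,0.11],[0,0,0.15],[0,0,0.18],[0,0,0.195],[0,0,0.2],[0,0,0.2],[0,0,0.2],[0,0,0.2]]' --dr '[[0,0,0],[0,0,0],[0,0,0],[0,0,0],[0,0,0],[0,0,0],[0,0,0],[0,0,0],[0,0,0],[0,0,0]]' --claw '[0.3,0.3,0.3,0.3,0.3,0.3,0.3,0.3,0.3,0.3]'

```text
time_s: 18.4
tcp_pos: [0.4584, -0.0535, 0.0145]
eef_rot: [180.0, 0.1, -170.5]
contact_force: [0.3, -0.9, -1.2]
gripper_width: 0.0375
gripper_force: 25.0
```

```bash
python3 - <<'E'
from h import *
go([458.1,-53.8,10,-170.5])
for n in ('scene','top'):
    c=cap(n);W=cloud(c)
    rects(W,(.41,.51,-.08,-.03),(.0315,),.004,n=n)
    rects(W,(.38,.53,-.1,-.01),(.0105,),.002,n=n+'SP')
    if n=='scene': cv2.imwrite('pics/g4.png',cv2.resize(c['pixels'][140:240,150:260],(660,600))[:,:,::-1])
E
```

```text
now [458.4 -53.5  14.5] [ 1.800e+02  1.000e-01 -1.705e+02] 18.4 w 37.5 F [ 0.3 -0.9 -1.2]
[458.1, -53.8, 10, -170.5] fromnow ([0.0008, -0.0004, 0.009], np.float64(0.0)) fromprev ([0.0008, -0.0004, 0.009], np.float64(0.0))
scene 0.0315 330 c 461.6 -55.8 LxW 64.7 48.3 yaw 3.2 z 31.2
sceneSP 0.0105 38 c 493.9 -47.3 LxW 47.1 14.8 yaw -76.5 z 9.5
topSP 0.0105 20 c 495.6 -44.4 LxW 41.3 3.5 yaw -82.3 z 10.8
```

View pics/g4.png

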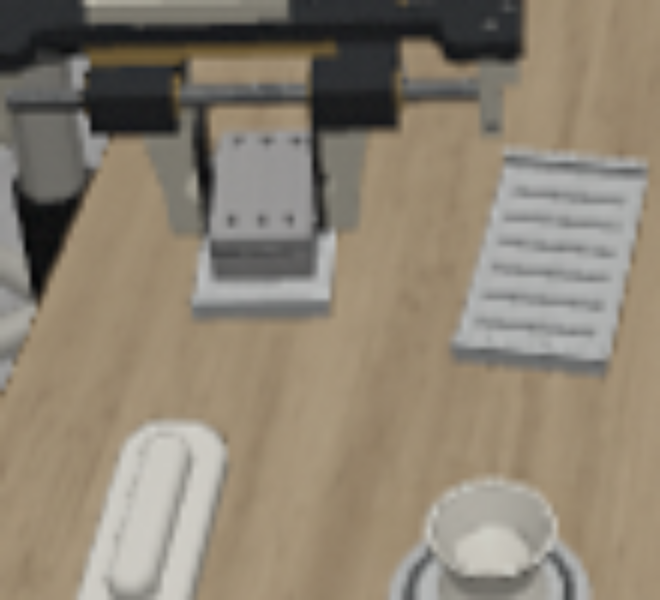

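The tin hangs level over the short plate (crop 265,205), inside the stops. I'll lower and release.

jog_arm --travel '[[0,0,0.004],[0,0,0.008],[0,0,0.008],[0,0,0.008],[0,0,0.008],[0,0,0.008],[0,0,0.008],[0,0,0.008],[0,0,-0.01],[0,0,-0.08]]' --dr '[[0,0,0],[0,0,0],[0,0,0],[0,0,0],[0,0,0],[0,0,0],[0,0,0],[0,0,0],[0,0,0],[0,0,0]]' --claw '[0.3,0.3,0.3,0.43,0.47,0.52,0.58,0.6,0.6,0.6]'

```text
time_s: 19.75
tcp_pos: [0.4568, -0.054, 0.0536]
eef_rot: [-180.0, -0.2, -170.5]
contact_force: [1.2, -0.5, 0.2]
gripper_width: 0.0527
gripper_force: 0.0
```

jog_arm --travel '[[0,0,-0.1],[0,0,-0.2],[0,-0.1,-0.35],[0,-0.28,-0.35],[0,-0.28,-0.35],[0,-0.28,-0.35],[0,-0.28,-0.35],[0,-0.28,-0.35],[0,-0.28,-0.35],[0,-0.28,-0.35]]' --dr '[[0,0,-0.0264],[0,0,-0.0264],[0,0,-0.0264],[0,0,-0.0264],[0,0,-0.0264],[0,0,-0.0264],[0,0,-0.0264],[0,0,-0.0264],[0,0,-0.0264],[0,0,-0.0264]]' --claw '[0.8,0.8,0.8,0.8,0.8,0.8,0.8,0.8,0.8,0.8]'

```text
time_s: 21.0
tcp_pos: [0.4814, -0.1911, 0.2291]
eef_rot: [180.0, 0.0, -160.9]
contact_force: [0.3, -0.3, 0.6]
gripper_width: 0.0702
gripper_force: 0.0
```

```bash
python3 - <<'E'
from h import *
for n in ('scene','top'):
    c=cap(n);W=cloud(c)
    rects(W,(.41,.51,-.1,-.0),(.028,),.004,n=n+'short')
    rects(W,(.38,.53,-.1,-.01),(.0105,),.002,n=n+'SP')
    rects(W,(.57,.67,.02,.09),(.036,),n=n+'cup')
    rects(W,(.57,.67,.02,.1),(.004,),.003,n=n+'RP')
    rects(W,(.56,.71,.12,.21),(.048,.024),n=n)
go([632,164,114,-180])
E
```

```text
sceneshort 0.028 301 c 459.6 -51.6 LxW 61.3 38.1 yaw 9.7 z 26.4
sceneSP 0.0105 53 c 460.6 -52.2 LxW 85.5 48.4 yaw 8.2 z 9.8
scenecup 0.036 116 c 622.6 57.8 LxW 41.6 41.1 yaw 72.0 z 33.7
sceneRP 0.004 417 c 620.0 56.4 LxW 91.9 78.1 yaw -4.1 z 3.1
scene 0.048 862 c 631.4 163.7 LxW 92.4 43.9 yaw 0.6 z 46.9
scene 0.024 335 c 631.5 164.2 LxW 119.5 50.0 yaw 1.3 z 22.5
topcup 0.036 101 c 621.8 57.1 LxW 40.6 39.7 yaw 0.0 z 35.2
topRP 0.004 582 c 620.1 60.6 LxW 100.3 77.4 yaw 0.4 z 3.0
top 0.048 658 c 628.8 161.4 LxW 89.0 41.7 yaw 0.8 z 48.8
top 0.024 273 c 626.6 163.1 LxW 118.9 48.1 yaw 0.9 z 24.8
now [ 481.4 -191.3  229.1] [ 180.    -0.  -160.9] 21.1 w 70.2 F [-0.3 -0.5 -0.7]
[632, 164, 114, -180] fromnow ([-0.5168, 0.5733, 0.2302], np.float64(0.0529)) fromprev ([-0.5168, 0.5733, 0.2302], np.float64(0.0529))
```

```bash
python3 - <<'E'
from h import *
go([630.2,162.8,120,-179.3],[630.2,162.8,30,-179.3],[630.2,162.8,80,-179.3],[457.6,53.9,80,-181.7],[457.6,53.9,10,-181.7])
E
```

```text
now [ 481.4 -191.3  229.1] [ 180.    -0.  -160.9] 21.1 w 70.2 F [-0.3 -0.5 -0.7]
[630.2, 162.8, 120, -179.3] fromnow ([-0.5126, 0.5722, 0.2182], np.float64(0.051)) fromprev ([-0.5126, 0.5722, 0.2182], np.float64(0.051))
[630.2, 162.8, 30, -179.3] fromnow ([-0.5126, 0.5722, 0.3982], np.float64(0.051)) fromprev ([-0.0, 0.0, 0.18], -0.0)
[630.2, 162.8, 80, -179.3] fromnow ([-0.5126, 0.5722, 0.2982], np.float64(0.051)) fromprev ([-0.0, 0.0, -0.1], -0.0)
[457.6, 53.9, 80, -181.7] fromnow ([-0.1152, 0.479, 0.2982], np.float64(0.0577)) fromprev ([0.3478, -0.2136, -0.0], 0.0067)
[457.6, 53.9, 10, -181.7] fromnow ([-0.1152, 0.479, 0.4382], np.float64(0.0577)) fromprev ([0.0, 0.0, 0.14], -0.0)
```

jog_arm --travel '[[-0.513,0.572,0.1],[-0.513,0.572,0.1],[-0.513,0.572,0.1],[-0.513,0.572,0.1],[-0.513,0.572,0.1],[-0.513,0.572,0.218],[-0.513,0.572,0.218],[-0.513,0.572,0.218],[-0.513,0.572,0.218],[-0.513,0.572,0.218]]' --dr '[[0,0,0.051],[0,0,0.051],[0,0,0.051],[0,0,0.051],[0,0,0.051],[0,0,0.051],[0,0,0.051],[0,0,0.051],[0,0,0.051],[0,0,0.051]]' --claw '[0.8,0.8,0.8,0.8,0.8,0.8,0.8,0.8,0.8,0.8]'

```text
time_s: 22.35
tcp_pos: [0.6309, 0.1617, 0.1214]
eef_rot: [180.0, 0.1, -179.4]
contact_force: [1.1, -0.0, 0.2]
gripper_width: 0.0698
gripper_force: 0.0
```

jog_arm --travel '[[0,0,0.06],[0,0,0.12],[0,0,0.165],[0,0,0.18],[0,0,0.18],[0,0,0.18],[0,0,0.18],[0,0,0.18],[0,0,0.18],[0,0,0.18]]' --dr '[[0,0,0],[0,0,0],[0,0,0],[0,0,0],[0,0,0],[0,0,0],[0,0,0],[0,0,0],[0,0,0],[0,0,0]]' --claw '[0.8,0.8,0.8,0.75,0.67,0.62,0.58,0.55,0.53,0.53]'

```text
time_s: 23.6
tcp_pos: [0.6306, 0.1623, 0.0301]
eef_rot: [-180.0, -0.0, -179.3]
contact_force: [-0.2, -0.8, 0.6]
gripper_width: 0.0463
gripper_force: 0.0
```

jog_arm --travel '[[0,0,0],[0,0,0],[0,0,0],[0,0,0],[0,0,-0.01],[0,0,-0.03],[0,0,-0.06],[0,0,-0.1],[0,0,-0.1],[0,0,-0.1]]' --dr '[[0,0,0],[0,0,0],[0,0,0],[0,0,0],[0,0,0],[0,0,0],[0,0,0],[0,0,0],[0,0,0],[0,0,0]]' --claw '[0.47,0.4,0.4,0.4,0.4,0.4,0.4,0.4,0.4,0.4]'

```text
time_s: 24.85
tcp_pos: [0.6304, 0.1623, 0.0802]
eef_rot: [180.0, 0.0, -179.4]
contact_force: [-1.0, -0.1, -0.8]
gripper_width: 0.0437
gripper_force: 25.0
```

```bash
python3 - <<'E'
from h import *
go([457.6,53.9,80,-181.7],[457.6,53.9,14,-181.7])
for n in ('scene',):
    c=cap(n);W=cloud(c)
    rects(W,(.56,.71,.12,.21),(.098,.024),.004,n=n)
cv2.imwrite('pics/g5.png',cv2.resize(c['pixels'][150:300,180:340],(640,600))[:,:,::-1])
E
```

```text
now [630.4 162.3  80.2] [ 180.     0.  -179.4] 24.9 w 43.7 F [-1.  -0.1 -0.8]
[457.6, 53.9, 80, -181.7] fromnow ([0.3481, -0.2129, 0.0005], np.float64(0.0065)) fromprev ([0.3481, -0.2129, 0.0005], np.float64(0.0065))
[457.6, 53.9, 14, -181.7] fromnow ([0.3481, -0.2129, 0.1325], np.float64(0.0065)) fromprev ([0.0, 0.0, 0.132], -0.0)
scene 0.098 850 c 638.3 164.1 LxW 78.5 74.0 yaw 1.7 z 97.1
scene 0.024 708 c 638.8 163.9 LxW 103.5 48.9 yaw 1.3 z 22.8
```

View pics/g5.png

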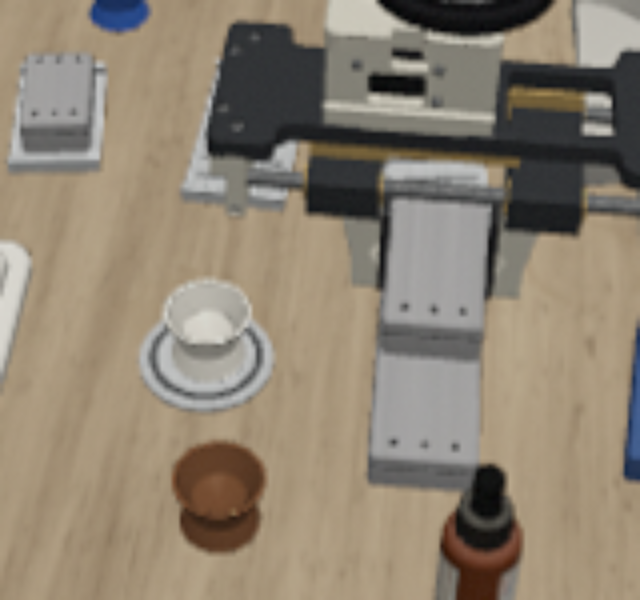

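The middle tin is held level (crop 438,260). The short tin is on its plate (60,100) and the cup on its disc. Next, the middle plate.

jog_arm --travel '[[0.02,-0.01,0],[0.07,-0.04,0],[0.13,-0.08,0],[0.19,-0.115,0],[0.25,-0.15,0],[0.3,-0.185,0],[0.335,-0.205,0],[0.348,-0.213,0],[0.348,-0.213,0],[0.348,-0.213,0]]' --dr '[[0,0,0],[0,0,0.001],[0,0,0.002],[0,0,0.003],[0,0,0.004],[0,0,0.005],[0,0,0.006],[0,0,0.0066],[0,0,0.0066],[0,0,0.0066]]' --claw '[0.4,0.4,0.4,0.4,0.4,0.4,0.4,0.4,0.4,0.4]'

```text
time_s: 26.15
tcp_pos: [0.4586, 0.0542, 0.0801]
eef_rot: [180.0, 0.0, 178.3]
contact_force: [-0.3, 0.7, -0.7]
gripper_width: 0.0441
gripper_force: 25.0
```

jog_arm --travel '[[0,0,0.03],[0,0,0.07],[0,0,0.1],[0,0,0.12],[0,0,0.13],[0,0,0.132],[0,0,0.132],[0,0,0.132],[0,0,0.132],[0,0,0.132]]' --dr '[[0,0,0],[0,0,0],[0,0,0],[0,0,0],[0,0,0],[0,0,0],[0,0,0],[0,0,0],[0,0,0],[0,0,0]]' --claw '[0.4,0.4,0.4,0.4,0.4,0.4,0.4,0.4,0.4,0.4]'

```text
time_s: 27.4
tcp_pos: [0.4579, 0.0539, 0.0142]
eef_rot: [180.0, 0.0, 178.3]
contact_force: [-0.6, -0.1, -1.7]
gripper_width: 0.0439
gripper_force: 25.0
```

```bash
python3 - <<'E'
from h import *
go([457.6,53.9,10,-181.7])
for n in ('scene',):
    c=cap(n)
cv2.imwrite('pics/g6.png',cv2.resize(c['pixels'][140:240,190:300],(660,600))[:,:,::-1])
E
```

```text
now [457.9  53.9  14.2] [180.    0.  178.3] 27.4 w 43.9 F [-0.6 -0.1 -1.7]
[457.6, 53.9, 10, -181.7] fromnow ([0.0007, 0.0001, 0.0085], np.float64(-0.0001)) fromprev ([0.0007, 0.0001, 0.0085], np.float64(-0.0001))
```

View pics/g6.png

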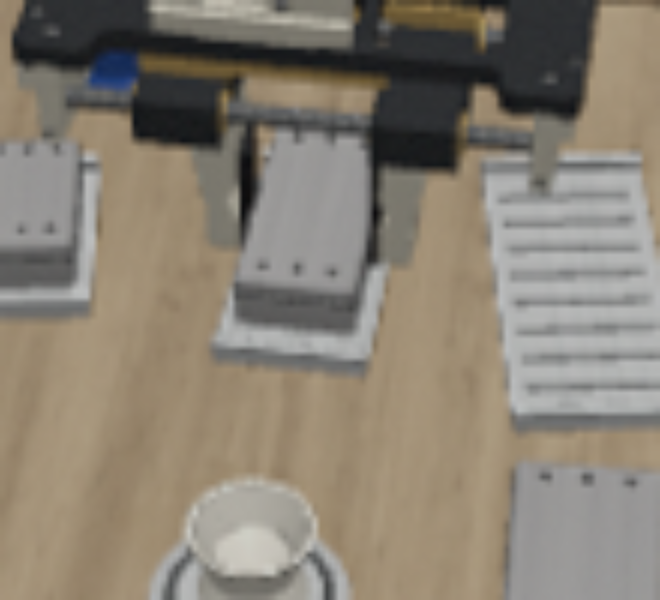

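The middle tin is over its plate (crop 305,225), inside the stops. I'll lower and release.

jog_arm --travel '[[0,0,0.004],[0,0,0.0085],[0,0,0.0085],[0,0,0.0085],[0,0,0.0085],[0,0,0.0085],[0,0,0.0085],[0,0,0.0085],[0,0,-0.01],[0,0,-0.08]]' --dr '[[0,0,0],[0,0,0],[0,0,0],[0,0,0],[0,0,0],[0,0,0],[0,0,0],[0,0,0],[0,0,0],[0,0,0]]' --claw '[0.4,0.4,0.4,0.5,0.54,0.58,0.63,0.66,0.66,0.66]'

```text
time_s: 28.7
tcp_pos: [0.4567, 0.0532, 0.0537]
eef_rot: [-179.9, -0.2, 178.3]
contact_force: [0.7, 0.1, 0.2]
gripper_width: 0.0581
gripper_force: 0.0
```

jog_arm --travel '[[0,0,-0.1],[0,0,-0.2],[-0.05,-0.1,-0.35],[-0.05,-0.5,-0.4],[-0.05,-0.5,-0.4],[-0.05,-0.5,-0.4],[-0.05,-0.5,-0.4],[-0.05,-0.5,-0.4],[-0.05,-0.5,-0.4],[-0.05,-0.5,-0.4]]' --dr '[[0,0,0],[0,0,0],[0,0,0],[0,0,0],[0,0,0],[0,0,0],[0,0,0],[0,0,0],[0,0,0],[0,0,0]]' --claw '[0.8,0.8,0.8,0.8,0.8,0.8,0.8,0.8,0.8,0.8]'

```text
time_s: 29.95
tcp_pos: [0.4752, -0.196, 0.2541]
eef_rot: [180.0, -0.0, 178.3]
contact_force: [-0.7, -0.1, -0.3]
gripper_width: 0.0704
gripper_force: 0.0
```

```bash
python3 - <<'E'
from h import *
for n in ('scene','top'):
    c=cap(n);W=cloud(c)
    rects(W,(.38,.55,.0,.1),(.028,),.004,n=n+'mid')
    rects(W,(.38,.53,.01,.095),(.0105,),.002,n=n+'MP')
    rects(W,(.56,.71,.12,.21),(.024,),n=n+'long')
    rects(W,(.37,.55,.11,.20),(.010,),.002,n=n+'LP')
go([630,163.5,100,-178.9])
E
```

```text
scenemid 0.028 522 c 458.9 55.5 LxW 93.5 43.7 yaw -1.9 z 26.6
sceneMP 0.0105 66 c 459.9 54.9 LxW 114.3 50.3 yaw 0.5 z 9.8
scenelong 0.024 1282 c 629.3 164.2 LxW 123.0 49.9 yaw 1.3 z 22.9
sceneLP 0.01 63 c 461.9 154.9 LxW 142.9 59.0 yaw 9.4 z 9.0
topmid 0.028 623 c 456.5 54.0 LxW 90.0 43.9 yaw -1.5 z 28.7
topMP 0.0105 63 c 455.8 52.9 LxW 111.6 55.7 yaw -0.7 z 10.8
toplong 0.024 936 c 627.4 163.2 LxW 116.8 48.0 yaw 0.9 z 24.8
topLP 0.01 94 c 458.5 152.9 LxW 141.9 61.1 yaw 9.5 z 9.2
now [ 475.4 -196.   254.1] [180.   -0.  178.4] 30.1 w 70.1 F [ 0.3 -0.3  0. ]
[630, 163.5, 100, -178.9] fromnow ([-0.2886, 0.7275, 0.3082], np.float64(-0.0076)) fromprev ([-0.2886, 0.7275, 0.3082], np.float64(-0.0076))
```

```bash
python3 - <<'E'
from h import *
go([628.5,163.7,90,-178.9],[628.5,163.7,6,-178.9],[628.5,163.7,56,-178.9],[459.9,154,56,-170.5],[459.9,154,10,-170.5])
E
```

```text
now [ 475.4 -196.   254.1] [180.   -0.  178.4] 30.1 w 70.1 F [ 0.3 -0.3  0. ]
[628.5, 163.7, 90, -178.9] fromnow ([-0.2856, 0.7279, 0.3282], np.float64(-0.0076)) fromprev ([-0.2856, 0.7279, 0.3282], np.float64(-0.0076))
[628.5, 163.7, 6, -178.9] fromnow ([-0.2856, 0.7279, 0.4962], np.float64(-0.0076)) fromprev ([-0.0, 0.0, 0.168], -0.0)
[628.5, 163.7, 56, -178.9] fromnow ([-0.2856, 0.7279, 0.3962], np.float64(-0.0076)) fromprev ([-0.0, 0.0, -0.1], -0.0)
[459.9, 154, 56, -170.5] fromnow ([0.0509, 0.6988, 0.3962], np.float64(-0.0309)) fromprev ([0.3375, -0.0129, -0.0], -0.0233)
[459.9, 154, 10, -170.5] fromnow ([0.0509, 0.6988, 0.4882], np.float64(-0.0309)) fromprev ([-0.0, 0.0, 0.092], -0.0)
```

jog_arm --travel '[[-0.286,0.728,0.1],[-0.286,0.728,0.1],[-0.286,0.728,0.1],[-0.286,0.728,0.1],[-0.286,0.728,0.1],[-0.286,0.728,0.1],[-0.286,0.728,0.2],[-0.286,0.728,0.328],[-0.286,0.728,0.328],[-0.286,0.728,0.328]]' --dr '[[0,0,-0.0076],[0,0,-0.0076],[0,0,-0.0076],[0,0,-0.0076],[0,0,-0.0076],[0,0,-0.0076],[0,0,-0.0076],[0,0,-0.0076],[0,0,-0.0076],[0,0,-0.0076]]' --claw '[0.8,0.8,0.8,0.8,0.8,0.8,0.8,0.8,0.8,0.8]' --newtons 30

```text
time_s: 31.3
tcp_pos: [0.6302, 0.1632, 0.0921]
eef_rot: [-180.0, 0.1, -178.9]
contact_force: [0.7, 0.1, 0.4]
gripper_width: 0.0699
gripper_force: 0.0
```

```bash
python3 - <<'E'
from h import *
go([628.5,163.7,6,-178.9])
E
```

```text
now [630.2 163.2  92.1] [-1.800e+02  1.000e-01 -1.789e+02] 31.3 w 69.9 F [0.7 0.1 0.4]
[628.5, 163.7, 6, -178.9] fromnow ([0.0035, 0.001, 0.1722], np.float64(-0.0001)) fromprev ([0.0035, 0.001, 0.1722], np.float64(-0.0001))
```

jog_arm --travel '[[0,0,0.05],[0,0,0.1],[0,0,0.14],[0,0,0.16],[0,0,0.168],[0,0,0.168],[0,0,0.168],[0,0,0.168],[0,0,0.168],[0,0,0.168]]' --dr '[[0,0,0],[0,0,0],[0,0,0],[0,0,0],[0,0,0],[0,0,0],[0,0,0],[0,0,0],[0,0,0],[0,0,0]]' --claw '[0.8,0.8,0.8,0.8,0.76,0.7,0.66,0.63,0.6,0.6]'

```text
time_s: 32.55
tcp_pos: [0.6292, 0.1627, 0.0061]
eef_rot: [-180.0, 0.0, -179.0]
contact_force: [-0.3, 0.2, -0.9]
gripper_width: 0.0532
gripper_force: 0.0
```

jog_arm --travel '[[0,0,0],[0,0,0],[0,0,0],[0,0,0],[0,0,-0.01],[0,0,-0.03],[0,0,-0.06],[0,0,-0.1],[0,0,-0.1],[0,0,-0.1]]' --dr '[[0,0,0],[0,0,0],[0,0,0],[0,0,0],[0,0,0],[0,0,0],[0,0,0],[0,0,0],[0,0,0],[0,0,0]]' --claw '[0.54,0.48,0.48,0.48,0.48,0.48,0.48,0.48,0.48,0.48]'

```text
time_s: 33.8
tcp_pos: [0.6289, 0.1627, 0.056]
eef_rot: [180.0, -0.0, -179.0]
contact_force: [-0.2, -0.5, -1.7]
gripper_width: 0.05
gripper_force: 30.0
```

```bash
python3 - <<'E'
from h import *
go([459.9,154,56,-170.5],[459.9,154,14,-170.5])
for n in ('scene',):
    c=cap(n);W=cloud(c)
    rects(W,(.56,.72,.12,.21),(.074,),.004,n=n)
cv2.imwrite('pics/g7.png',cv2.resize(c['pixels'][150:300,180:340],(640,600))[:,:,::-1])
E
```

```text
now [628.9 162.7  56. ] [ 180.   -0. -179.] 33.8 w 50.0 F [-0.2 -0.5 -1.7]
[459.9, 154, 56, -170.5] fromnow ([0.3383, -0.0114, 0.0001], np.float64(-0.0236)) fromprev ([0.3383, -0.0114, 0.0001], np.float64(-0.0236))
[459.9, 154, 14, -170.5] fromnow ([0.3383, -0.0114, 0.0841], np.float64(-0.0236)) fromprev ([-0.0, 0.0, 0.084], -0.0)
scene 0.074 1207 c 632.6 164.6 LxW 116.1 80.6 yaw -0.7 z 72.9
```

View pics/g7.png

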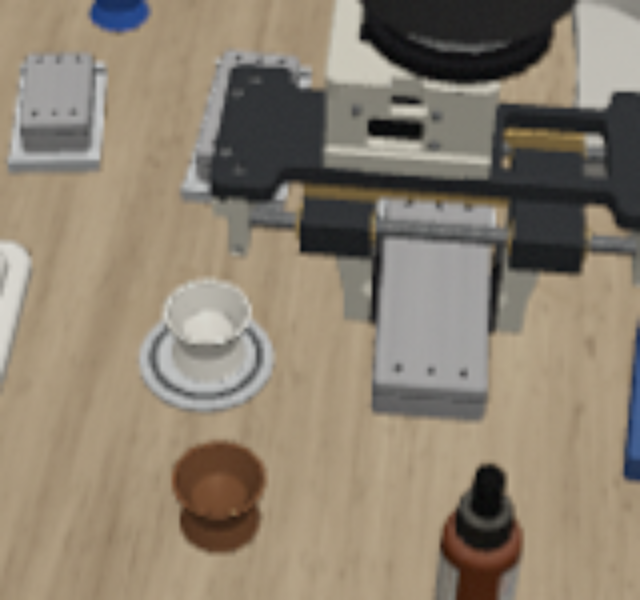

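The long tin is held level (crop 435,310), and nothing else has been disturbed. I'll check the tray next to the long plate before swinging over.

```bash
python3 - <<'E'
from h import *
W=cloud(cap('scene'));q=W[(W[...,0]>.33)&(W[...,0]<.58)&(W[...,1]>.2)&(W[...,1]<.30)&(W[...,2]>.012)&(W[...,2]<.12)]
print(np.percentile(q,[1,50,99],axis=0) if len(q) else 0)
E
```

```text
[[0.33026726 0.23206296 0.01265998]
 [0.36216623 0.29099129 0.02163232]
 [0.48296902 0.29957696 0.03481267]]
```

jog_arm --travel '[[0.02,0,0],[0.06,-0.002,0],[0.11,-0.004,0],[0.17,-0.006,0],[0.23,-0.008,0],[0.28,-0.01,0],[0.32,-0.011,0],[0.338,-0.012,0],[0.338,-0.012,0],[0.338,-0.012,0]]' --dr '[[0,0,-0.001],[0,0,-0.004],[0,0,-0.008],[0,0,-0.012],[0,0,-0.016],[0,0,-0.02],[0,0,-0.022],[0,0,-0.0234],[0,0,-0.0234],[0,0,-0.0234]]' --claw '[0.48,0.48,0.48,0.48,0.48,0.48,0.48,0.48,0.48,0.48]'

```text
time_s: 35.15
tcp_pos: [0.461, 0.154, 0.0561]
eef_rot: [180.0, 0.0, -170.6]
contact_force: [0.2, -0.1, -1.7]
gripper_width: 0.0496
gripper_force: 30.0
```

```bash
python3 - <<'E'
from h import *
go([459.9,154,14,-170.5])
for n in('scene','top'):
    c=cap(n); W=cloud(c);q=W[(W[...,0]>.33)&(W[...,0]<.58)&(W[...,1]>.21)&(W[...,1]<.30)&(W[...,2]>.012)&(W[...,2]<.08)]
    print(len(q),np.percentile(q,[1,50,99],axis=0) if len(q) else 0)
E
```

```text
now [461.  154.   56.1] [ 180.     0.  -170.6] 35.1 w 49.6 F [ 0.2 -0.1 -1.7]
[459.9, 154, 14, -170.5] fromnow ([0.0022, 0.0003, 0.0843], np.float64(-0.0002)) fromprev ([0.0022, 0.0003, 0.0843], np.float64(-0.0002))
249 [[0.33095042 0.23156023 0.01258785]
 [0.46418792 0.26556292 0.02404131]
 [0.48810479 0.29964383 0.03471511]]
0 0
```

jog_arm --travel '[[0.001,0,0.02],[0.001,0,0.045],[0.001,0,0.065],[0.001,0,0.078],[0.001,0,0.084],[0.001,0,0.084],[0.001,0,0.084],[0.001,0,0.084],[0.001,0,0.084],[0.001,0,0.084]]' --dr '[[0,0,0],[0,0,0],[0,0,0],[0,0,0],[0,0,0],[0,0,0],[0,0,0],[0,0,0],[0,0,0],[0,0,0]]' --claw '[0.48,0.48,0.48,0.48,0.48,0.48,0.48,0.48,0.48,0.48]'

```text
time_s: 36.5
tcp_pos: [0.4598, 0.1537, 0.0142]
eef_rot: [180.0, 0.0, -170.6]
contact_force: [-0.8, 0.4, -2.4]
gripper_width: 0.0498
gripper_force: 30.0
```

```bash
python3 - <<'E'
from h import *
go([459.9,154,10,-170.5])
c=cap('scene')
cv2.imwrite('pics/g8.png',cv2.resize(c['pixels'][140:240,220:330],(660,600))[:,:,::-1])
E
```

```text
now [459.8 153.7  14.2] [ 180.     0.  -170.6] 36.5 w 49.8 F [-0.8  0.4 -2.4]
[459.9, 154, 10, -170.5] fromnow ([-0.0002, 0.0007, 0.0084], np.float64(-0.0002)) fromprev ([-0.0002, 0.0007, 0.0084], np.float64(-0.0002))
```

View pics/g8.png

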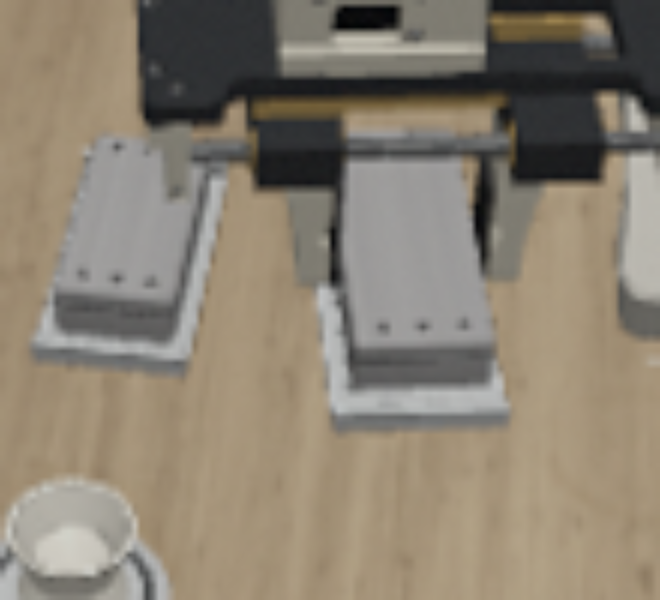

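The long tin is over its plate (crop 415,260), inside the stops. I'll lower, release and retreat.

jog_arm --travel '[[0,0,0.004],[0,0,0.008],[0,0,0.0085],[0,0,0.0085],[0,0,0.0085],[0,0,0.0085],[0,0,0.0085],[0,0,0.0085],[0,0,-0.01],[0,0,-0.08]]' --dr '[[0,0,0],[0,0,0],[0,0,0],[0,0,0],[0,0,0],[0,0,0],[0,0,0],[0,0,0],[0,0,0],[0,0,0]]' --claw '[0.48,0.48,0.48,0.57,0.6,0.64,0.69,0.72,0.72,0.72]'

```text
time_s: 37.8
tcp_pos: [0.4588, 0.1528, 0.0536]
eef_rot: [-179.9, -0.2, -170.6]
contact_force: [1.0, 0.1, 0.8]
gripper_width: 0.063
gripper_force: 0.0
```

jog_arm --travel '[[0,0,-0.1],[0,0,-0.2],[0,-0.1,-0.35],[0,-0.7,-0.4],[0,-0.7,-0.4],[0,-0.7,-0.4],[0,-0.7,-0.4],[0,-0.7,-0.4],[0,-0.7,-0.4],[0,-0.7,-0.4]]' --dr '[[0,0,0],[0,0,0],[0,0,0],[0,0,0],[0,0,0],[0,0,0],[0,0,0],[0,0,0],[0,0,0],[0,0,0]]' --claw '[0.8,0.8,0.8,0.8,0.8,0.8,0.8,0.8,0.8,0.8]'

```text
time_s: 39.05
tcp_pos: [0.5168, -0.1921, 0.2542]
eef_rot: [180.0, -0.0, -170.7]
contact_force: [-1.0, -0.6, -0.6]
gripper_width: 0.0701
gripper_force: 0.0
```

```bash
python3 - <<'E'
from h import *
go()
for n in ('scene','top'):
    c=cap(n);W=cloud(c)
    for k,b in dict(L=(.37,.56,.09,.22),M=(.38,.55,.0,.1),S=(.39,.53,-.11,-.0)).items():
        rects(W,b,(.028,),.004,n=n+k+'tin'); rects(W,b,(.0105,),.002,n=n+k+'plate')
    rects(W,(.57,.67,.02,.09),(.036,),n=n+'cup')
    # grey disc by colour on plane: use saturation
    hsv=cv2.cvtColor(c['pixels'],cv2.COLOR_RGB2HSV); s=(hsv[...,1]<45)&(W[...,2]<.008)&(abs(W[...,0]-.623)<.045)&(abs(W[...,1]-.056)<.045)
    q=(W[s][:,:2]*1e3).astype(np.float32); print(n,'disc',len(q),cv2.minEnclosingCircle(q),cv2.fitEllipse(cv2.convexHull(q)))
    cv2.imwrite('pics/f_%s.png'%n,cv2.resize(c['pixels'][80:300,140:380],None,fx=2.5,fy=2.5)[:,:,::-1])
E
```

```text
now [ 516.8 -192.1  254.2] [ 180.    -0.  -170.7] 39.0 w 70.1 F [-1.  -0.6 -0.6]
sceneLtin 0.028 820 c 461.9 155.0 LxW 122.9 49.6 yaw 9.6 z 26.7
sceneLplate 0.0105 65 c 464.0 157.3 LxW 138.2 58.4 yaw 7.3 z 10.2
sceneMtin 0.028 531 c 460.0 55.7 LxW 92.2 43.8 yaw -1.4 z 26.6
sceneMplate 0.0105 66 c 459.6 55.6 LxW 112.2 54.1 yaw -0.7 z 9.9
sceneStin 0.028 303 c 460.4 -52.2 LxW 63.2 37.2 yaw 11.6 z 26.7
sceneSplate 0.0105 46 c 465.2 -34.7 LxW 90.4 42.7 yaw -20.9 z 9.9
scenecup 0.036 117 c 623.7 58.2 LxW 40.9 40.3 yaw 31.9 z 33.6
scene disc 427 ((617.057861328125, 54.510398864746094), 40.32994079589844) ((618.1825561523438, 54.98619842529297), (65.72753143310547, 80.88825225830078), 110.03600311279297)
topLtin 0.028 942 c 458.2 153.5 LxW 120.0 50.1 yaw 9.5 z 28.8
topLplate 0.0105 70 c 458.3 153.5 LxW 142.2 61.1 yaw 10.1 z 10.2
topMtin 0.028 630 c 456.5 54.0 LxW 90.0 44.1 yaw -1.5 z 28.8
topMplate 0.0105 53 c 455.6 51.6 LxW 111.1 55.7 yaw 0.7 z 10.3
topcup 0.036 97 c 621.6 57.1 LxW 40.2 39.7 yaw -0.1 z 35.6
top disc 270 ((622.4496459960938, 55.846099853515625), 33.11271667480469) ((622.3806762695312, 55.65475845336914), (64.0317153930664, 65.25736999511719), 98.95319366455078)
```

View pics/f_top.png

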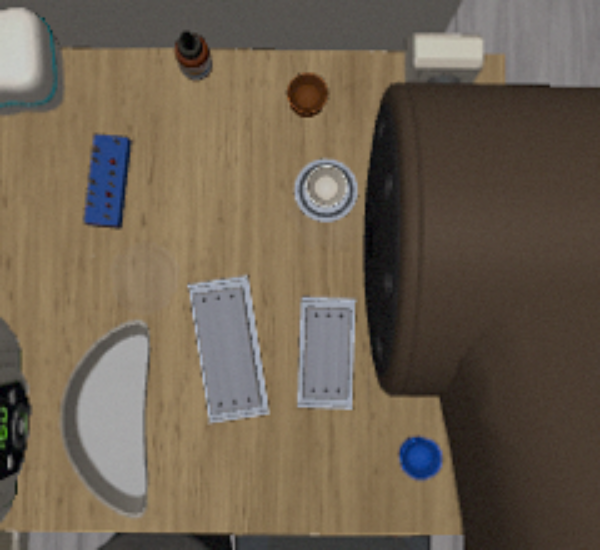

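In the top view the long tin (228,348) and middle tin (326,353) sit centred on their plates. The cup (326,189) is about 1.5 mm from the centre of its disc. The short tin is hidden here, but I measured it centred within about 1 mm after release. The bur block is undisturbed. Handing in.

```bash
python3 -c "
from plant import r
print(r.close_job())"
```

```text
the job is handed in; nothing more can be done
None
```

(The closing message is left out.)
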